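Move a shelf bracket from its keyhole studs to the slotted upright

TASK

Take the loose shelf bracket down from the two studs under the small white shelf: slide it along until the studs stand in the wide ends of its keyholes, then draw it straight off them. Only its tall connector end sticks out from under the shelf, so stand it on the work mat, let go of it completely, and take it again by its long low arm. Then hook its two tabs into the slots of the empty upright and push it down fully home, driving the stiff locking shoe below it down, so that it sits level like the neighbour bracket; leave the other loose things where they are.

Things in the scene. Friction and masses are not known exactly. Their poses are not given: they have to be found in the camera images.
- bracket: Loose upright shelf bracket, bare steel, 220 mm long, 0.2 to 0.35 kg. Origin: on its connector face, mid plane, underside. x points out of that face (to the tabs), z up; the body lies at x -220 to 0 mm. Flange 44 mm wide, 6 mm thick; web 8 mm thick (y +-4) on it, up to z 58 mm. Centre of mass at x -89. Starts hanging on the studs by the narrow parts of its keyholes
- connector_top (a point): Top edge of the bracket's tall connector end, bracket frame (-28, 0, 106) mm. There the 8 mm web is 106 mm high over x -50 to 0, closed by an end plate 6 mm thick (x -6 to 0) and 30 mm wide. This is the only part to be gripped while it hangs
- low_top (a point): Top edge of the bracket's low arm at (-120, 0, 58) mm in its frame, solid web from x -159 to -94: the place for the second grip, beyond the tall end (x -50 to 0), which would be in the gripper's way nearer by
- wide_front (a point): Centre of the wide end (24 mm long, 26 mm high) of the front keyhole in the web, bracket frame (-82, 0, 32) mm. The narrow part, 11 mm high, runs from it along +x to x -54.5. At the start the stud is 18 to 24 mm in front of this point (+x): slide the bracket that far along its own +x; a hard stop comes 8 mm after the centre. Then centre it in height too (about 1.5 mm up)
- wide_rear (a point): The same for the rear keyhole, at (-187, 0, 32) mm in the bracket's frame
- tab_upper (a point): Root of the upper tab on the connector face, bracket frame (0, 0, 85) mm. Each tab is 6 mm thick (y +-3): a neck from x 0 to 7 mm, z -7 to +7 mm about this point, and a downturned hook at x 7 to 13 mm, z -17 to +7 mm
- tab_lower (a point): Root of the lower tab, the same, at (0, 0, 30) mm in the bracket's frame
- riser: Fixed small white shelf. Origin on the table under the face that carries the studs; x along the hanging bracket, y into the shelf: the bracket is drawn off along -y. Back board y 0 to 12 mm, x -200 to 70, 170 mm high (145 beyond x 15). Shelf board at z 170 to 185, x -200 to 15, y -75 to 100 mm, over the bracket's arm; the connector face hangs at x 110
- stud_front (a point): Middle of the neck of the stud nearer the bracket's connector, at (50, -36, 115) mm in the shelf's frame. Each stud: collar 20 mm diameter out to 30 mm from the board, neck 8 mm diameter and 12 mm long (the 8 mm web hangs on it), then a head 17 mm diameter and 4 mm thick, ending 46 mm from the board
- stud_rear (a point): Middle of the neck of the other stud, at (-55, -36, 115) mm in the shelf's frame
- mat: Fixed grey-green rubber work mat, 460 x 200 mm (x, y), 3 mm thick, between shelf and uprights; origin at the centre of its underside. There is free room for the bracket lengthwise, x -85 to +175 mm about its centre
- rack: Fixed pair of grey steel uprights, 300 mm high, 40 mm wide. Origin on the table at the middle of the front face of the EMPTY one; the face looks along -x. The bracket, its x along the rack's x, goes in along +x with its origin at z 87.5 mm (+-2.5; y 0 +-2), then 12.5 mm straight down to its home, origin at (0, 0, 75) mm. Its fixed neighbour, the same bracket at home, is 170 mm along -y
- slot_upper (a point): Centre of the upper open slot in the 5 mm face plate of the empty upright, rack frame (0, 0, 167.5) mm: 10 mm wide, 29 mm high. At entry the tab root is 5 mm above this point; at home the neck rests on the slot's lower end and the hook stands behind the plate, with about 2 mm of play in x
- slot_lower (a point): Centre of the lower open slot, the same, at (0, 0, 112.5) mm in the rack's frame.
- shoe (a joint): Black locking shoe, 17 x 28 x 20 mm, on the front face of the empty upright; its top is at z 83 mm in the rack's frame at joint value 0 (m; grows downward, stop at 0.012). The bracket's underside meets it 4.5 mm below entry height and must drive it 8 mm down. It is stiff: it moves only under about 8 N, more than the bracket's weight, and stays where it is left
- relay_board: Bystander: blue circuit board with black relays, 110 x 60 x 19 mm, origin under its centre
- spool: Bystander: grey solder spool standing, 60 mm diameter, 45 mm high, origin under its centre
- screwdriver: Bystander: screwdriver lying, 180 mm long, origin under its middle
- screw_tray: Bystander: open grey tray 100 x 75 x 28 mm, origin under its centre
- flux_bottle: Bystander: white bottle 48 mm diameter, 100 mm high, origin under its centre
- box_a: Bystander: small blue carton 65 x 45 x 34 mm on the white shelf, origin under its centre
- box_b: Bystander: second such carton on the white shelf, nearer the bracket's connector end
There are look-alikes about, which are no part of the job. What is shaped like the bracket but green is not meant.

How it is judged:
On the way, in this order (a step that is already met when the one before it is completed fails the run):
1. the bracket is drawn off both studs, clear in front of their heads (y of bracket in the frame of riser below -0.06 m), for 0.1 s.
2. the bracket stands upright on the work mat, let go of (contact force between bracket and mat above 0.8 N and contact force between bracket and the fingers below 0.05 N and angle between bracket's own z axis and vertical below 0.06 rad and linear speed of bracket below 0.02 m/s), for 0.2 s.
3. the bracket is lifted again, held by its low arm (contact force between bracket and the fingers above 1 N and contact force between bracket and mat below 0.05 N and x of the grasp point in the frame of bracket below -0.06 m), for 0.2 s.
At the end, for the whole second after the job is handed in: The bracket hangs at rest in the empty upright, both tabs hooked, let go of: its connector face within 6 mm of the upright's face and 5 mm of its middle line, its origin no more than 3 mm above its home height, level and square within 0.09 rad, and the locking shoe driven down by more than 6 mm (x of bracket in the frame of rack between -0.006 and 0.003 m and y of bracket in the frame of rack between -0.005 and 0.005 m and z of bracket in the frame of rack between 0.07 and 0.078 m and angle between the x axis of bracket and the x axis of rack, either way round below 0.09 rad and angle between bracket's own z axis and vertical below 0.09 rad and value of joint shoe above 0.006 m and linear speed of bracket below 0.01 m/s); the robot touches nothing.
It fails at once if another loose thing is shifted more than 30 mm (distance of any of relay_board, spool, screwdriver, screw_tray, flux_bottle, box_a, box_b from where it was at the start of the episode above 0.03 m).
It also fails if it takes over 58 s, if anything falls off the work surface, if the arm or the gripper's body presses on something with over 40 N, if the wrist force passes 120 N, or if a joint passes its speed limit or range.

ROBOT

A 6-joint arm with a two-finger parallel gripper is mounted at the origin on the work surface. World frame = base frame: x ahead of the robot, y to its left, z up, the work surface at z = 0. Lengths are in m, angles in rad, forces in N, time in s.
With the tool pointing down it reaches from about 0.225 to 0.875 m from the base axis. Payload 3.4 kg.
Tool frame: the origin (TCP) lies at the very end of the fingers, on their centre line; the grasp point (between the pads) lies 19 mm behind it (manip.hold_point_z is the distance from the TCP to the grasp point, in m); z points along the fingers, x is the direction in which the jaws open and shut, and the axes are right-handed (so a half turn about z gives the same grasp; the last joint's range is limited). The gripper opens to 85 mm and grips with 20 to 120 N. Pads are 22 mm wide; open, the fingers measure 114 mm over their backs; the gripper's body (76 mm by 85 mm) begins 54 mm behind the grasp point. The pads swing forward as they close: fully open they stand 13 mm farther back than shut.
Start: joints at [1.075, 0.276, 1.505, -0, 1.361, -0.121], TCP at [0.211, 0.535, 0.231] pointing down, gripper open.
Joint ranges: [-2.89, 2.89], [-0.75, 2.08], [0.22, 2.7], [-1.18, 4.32], [0.11, 2.71], [-2.7, 2.7]. Speed limits (rad/s): [2.57, 2.57, 3.14, 3.14, 3.14, 3.14].

INTERFACE

Orientations are given as a unit quaternion [w, x, y, z].
In Python, from rig import manip gives the robot as it stands.
- The arm moves only by the tool apply_moves, never from a script. Its argument "commands" is one flat list of numbers, 6 for each row, row after row: the shift along the tool's x, y, z normalised to -1 to 1, where 1 is 0.03 m, then the turn, a rotation vector about the tool's x, y, z normalised to -1 to 1, where 1 is 0.15 rad. A call has 1 to 20 rows; each row shifts and turns the commanded pose from where the row before left it, along the tool's axes as they then stand; what a row does not reach is not made up. A row lasts 1/10 s, in which the tool goes at most 50 mm and 8.59 degrees, less where a joint would pass 70% of its speed; a pose out of reach is approached as far as the arm can. A call with a number of a shift or a turn outside -1 to 1 is refused whole. A call with a gripper value outside its range is refused whole. "jaw" is the opening, from -1 (shut) to 1 (fully open), set as the call begins (left out, the last holds). The fingers move at their own pace and stop on an object; "newtons" is the grip in N (left out, the last holds). Time passes only in rows, so rows that do not move let the fingers close. It gives the time, the measured TCP pose, the force and the opening at its end, in the units of the state.
- manip.get_state(): the state, without advancing time (a new reading comes with each control period).
- manip.get_image(name): name is "side" or "top" or "wrist"; returns a dict with "frame" (400x640x3 uint8, red, green, blue), "fx", "fy", "cx", "cy" (pixels), "extrinsics" (4x4, takes a point from camera to world coordinates); the wrist camera has in their place "mount" (4x4, takes a point from camera to tool coordinates, whose origin is the TCP and whose axes are the tool frame's). Camera axes: x right, y up, looking along -z (the intrinsics and any distortion apply to the point x, -y, -z); pixel columns grow to the right and rows downward; lengths in m; the calibration is good to about 2 mm. A picture is of the moment at which its call begins: read the wrist's pose just before it. There is no depth.
- manip.sign_off(): hands the job in, once; it reports no verdict.
The state is a dict: "clock": time; "qpos": joint angles; "qd": joint speeds; "effort": joint torques, N m; "position": TCP position; "ee_rot": TCP orientation; "contact_force": force on the tool from outside, world axes, zero at the start; "moment": the same for the moment, N m; "width": finger opening in m.
Only numpy, scipy, OpenCV 4.12 (cv2) and the standard library are available. Lean on these libraries where they do the work, as an engineer would, in place of code of your own. Each camera call takes 0.05 s, during which the arm holds its last target. There are 200 camera calls.

## Working session

There is one attempt and no reset: what is moved stays moved. The work goes in short steps, Python scripts to look and compute and a tool call to move; the robot and the scene stay as the last step left them, time stands still between calls to the robot, and variables do not carry over. Pictures are saved under pics/ and viewed, about 8 in all and at most 12, crops included, and the job is handed in when it is done.

Besides the shell and the picture viewer there is one more tool, called after ">>>" by a JSON object that holds its "fn" and its "kwargs", one argument or row to a line. apply_moves: Moves the arm, as the interface text tells. Scaled input: -1 to 1 covers 0.03 m each way for a shift and 0.15 rad each way for a turn. Its arguments: {"type":"object","properties":{"commands":{"type":"array"},"jaw":{"type":"number"},"newtons":{"type":"number"}},"required":["commands"]}

```bash
ls; mkdir -p pics
cat > h.py <<'E'
import numpy as np,cv2
from rig import manip
from scipy.spatial.transform import Rotation as R
def grab(n):
    s=manip.get_state(); im=manip.get_image(n)
    if n=='wrist':
        T=np.eye(4);q=s['ee_rot'];T[:3,:3]=R.from_quat([q[1],q[2],q[3],q[0]]).as_matrix();T[:3,3]=s['position']
        im['E']=T@np.array(im['mount'])
    else: im['E']=np.array(im['extrinsics'])
    return im
def save(n,f):
    im=grab(n); cv2.imwrite(f'pics/{f}.png',im['frame'][:,:,::-1]); np.save(f'pics/{f}.npy',{k:im[k] for k in('fx','fy','cx','cy','E')},allow_pickle=True); return im
def load(f): return np.load(f'pics/{f}.npy',allow_pickle=True).item()
def ray(c,u,v):
    d=np.array([(u-c['cx'])/c['fx'],-(v-c['cy'])/c['fy'],-1]); return c['E'][:3,3],c['E'][:3,:3]@d
def onz(c,u,v,z):
    o,d=ray(c,u,v); return o+d*(z-o[2])/d[2]
def proj(c,P):
    P=np.atleast_2d(P); p=(P-c['E'][:3,3])@c['E'][:3,:3]
    return np.c_[c['cx']+c['fx']*p[:,0]/-p[:,2],c['cy']-c['fy']*p[:,1]/-p[:,2]]
def tri(a,b):
    A=np.zeros((3,3));B=np.zeros(3)
    for o,d in(a,b):
        d=d/np.linalg.norm(d);M=np.eye(3)-np.outer(d,d);A+=M;B+=M@o
    X=np.linalg.solve(A,B); return X
E
python3 - <<'E'
from h import *
for n in('side','top','wrist'):
    im=save(n,n+'0'); print(n,[k for k in im],im['fx'],im['cx'],im['cy'],np.round(im['E'],3).tolist())
    for k in im:
        if k not in('frame','fx','fy','cx','cy','extrinsics','mount','E'):print(k,im[k])
print(manip.get_state(), manip.hold_point_z)
E
```

```text
pics
side ['frame', 'fx', 'fy', 'cx', 'cy', 'extrinsics', 'E'] 483.23489520665083 315.230560982422 204.27203602652676 [[0.701, 0.409, -0.584, -0.372], [-0.714, 0.402, -0.574, -0.841], [-0.0, 0.819, 0.574, 1.008], [0.0, 0.0, 0.0, 1.0]]
top ['frame', 'fx', 'fy', 'cx', 'cy', 'extrinsics', 'E'] 394.81872845493206 316.83418654628434 195.75112094812727 [[0.0, 0.992, -0.123, 0.388], [-1.0, 0.003, 0.025, 0.046], [0.025, 0.123, 0.992, 1.173], [0.0, 0.0, 0.0, 1.0]]
wrist ['frame', 'fx', 'fy', 'cx', 'cy', 'mount', 'E'] 288.98555214037066 317.8224900648256 199.48536848323997 [[0.366, -0.899, -0.24, 0.149], [0.93, 0.354, 0.096, 0.558], [-0.002, -0.259, 0.966, 0.374], [0.0, 0.0, 0.0, 1.0]]
{'clock': 0.15, 'qpos': array([ 1.07502230e+00,  2.76461491e-01,  1.50583738e+00,  4.58297906e-06,
        1.36070915e+00, -1.21005973e-01]), 'qd': array([ 0.00040124, -0.00084701, -0.00467828,  0.0001765 , -0.00162167,
        0.00048677]), 'effort': array([ 2.56398598e-03, -4.17144120e+01, -2.46033633e+01,  1.53589696e-05,
        7.62541807e-03,  3.45078867e-06]), 'position': array([0.2103005 , 0.53473905, 0.23063369]), 'ee_rot': array([ 3.22923552e-04,  8.26455352e-01,  5.63001820e-01, -6.29715662e-04]), 'contact_force': array([-0.80306361,  0.11975003, -0.28284109]), 'moment': array([-0.01066715, -0.01070775, -0.00859568]), 'width': 0.08522987085572661} 0.0187
```

View pics/top0.png

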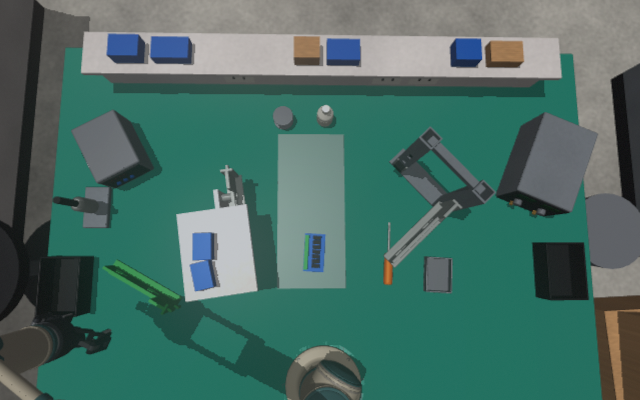

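View pics/side0.png

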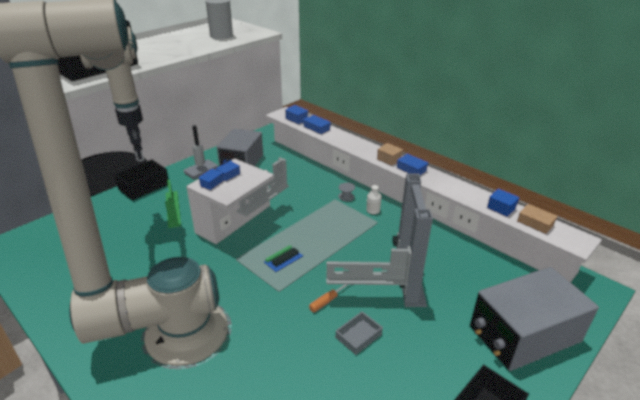

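The top view shows candidates for the bracket. The grey one hangs on the white shelf, with its connector at about (230,185). The green look-alike is at (145,285). The fixed neighbour on the rack runs from (460,205) to (390,260). I choose the grey one on the shelf. The empty upright's top is at (430,140). Next is a close crop to check.

Run:
```python
from h import *
t=cv2.imread('pics/top0.png');s=cv2.imread('pics/side0.png')
def c(im,x,y,w,h): return cv2.resize(im[y:y+h,x:x+w],(400,300),interpolation=cv2.INTER_CUBIC)
o=np.vstack([np.hstack([c(t,170,160,107,80) ,c(t,385,120,120,90)]),np.hstack([c(s,180,145,120,90),c(s,320,170,160,120)])])
cv2.imwrite('pics/crop1.png',o)
```

```text
(no output)
```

View pics/crop1.png

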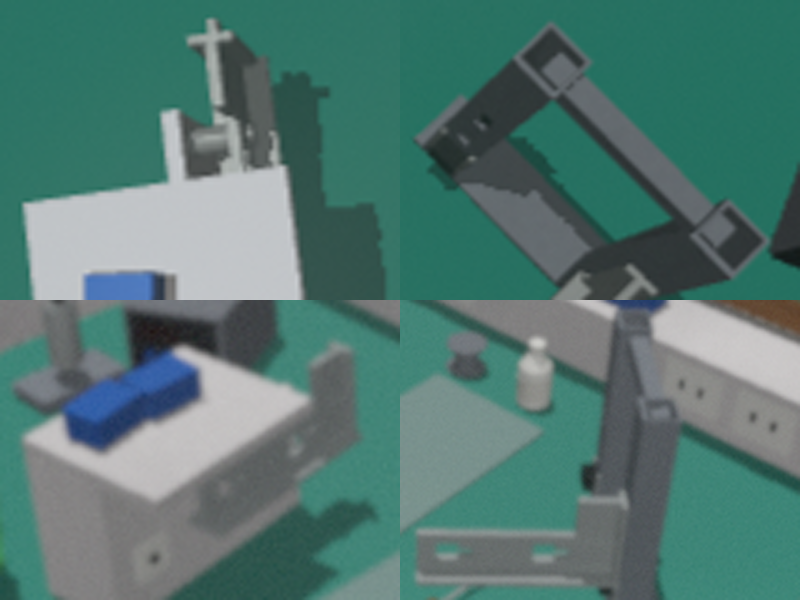

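View pics/wrist0.png

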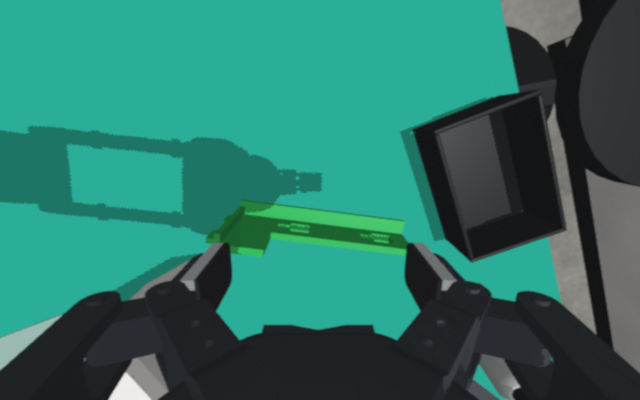

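Run:
```python
from h import *
from scipy.optimize import least_squares
t=load('top0');s=load('side0')
def fit(mod,views,x0):
    def f(p):
        Rm=R.from_euler('z',p[2]).as_matrix(); out=[]
        for c,idx,uv in views: out.append((proj(c,np.array(mod)[idx]@Rm.T+[p[0],p[1],0])-uv).ravel())
        return np.concatenate(out)
    r=least_squares(f,x0);print(np.round(r.x,4),'res',np.round(r.fun.reshape(-1,2),1).tolist());return r.x
rm=[[.015,-.075,.185],[.015,.1,.185],[-.2,-.075,.185],[-.2,.1,.185]]
tv=(t,[0,1,2,3],np.array([[247,204.5],[176.7,214.1],[257,290],[186,300]]))
sv=(s,[0,2,3],np.array([[273,175],[226.5,205],[187.5,186]]))
a=fit(rm,[tv],[.2,.3,0]);fit(rm,[sv],[.2,.3,0]);r=fit(rm,[tv,sv],[.2,.3,0])
k=[[0,.02,.3],[0,-.02,.3],[0,-.15,.3],[0,-.19,.3]]
tr=(t,[0,1,2,3],np.array([[419.5,138],[430.9,149.4],[472,190.5],[484,203.4]]))
k2=fit(k,[tr],[.5,-.2,-.7])
# side: neighbour bracket points
m=[[.018,.06],[.018-.0,-.06]]
print('mat',[np.round(onz(t,u,v,.003)[:2],3).tolist() for u,v in[(278,134),(344,134),(345,288),(278,288)]],'relay',onz(t,315,252,.02))
# predicted side view of the neighbour bracket & hanging bracket
def P(p,q): return np.array(q)@R.from_euler('z',p[2]).as_matrix().T+[p[0],p[1],0]
print('nb side', np.round(proj(s,P(k2,[[-.22,-.17,.133],[-.22,-.17,.075],[-.05,-.17,.181],[0,-.17,.181]])),1).tolist())
for q in([[.082,-.036,.1875]],): print('grip',P(r,q), 'face', P(r,[[.11,-.036,.1875]]),proj(t,P(r,[[.11,-.036,.1875],[.06,-.036,.1875]])),proj(s,P(r,[[.11,-.036,.1875],[.06,-.036,.1875]])))
```

```text
[0.4651 0.269  0.1414] res [[-0.1, -0.8], [0.1, -0.8], [0.5, 0.4], [-0.5, 1.0]]
[0.4668 0.2685 0.1377] res [[0.9, -0.4], [-0.0, 0.1], [-0.8, 0.0]]
[0.4655 0.2689 0.1416] res [[-0.0, -1.0], [0.2, -0.9], [0.5, 0.3], [-0.4, 0.9], [0.5, -0.3], [-0.2, 0.3], [-1.2, 0.2]]
[ 0.6182 -0.2223 -0.8135] res [[-0.8, -0.9], [0.2, 0.2], [-0.1, 0.3], [0.6, 0.3]]
mat [[0.723, 0.135], [0.724, -0.066], [0.264, -0.065], [0.264, 0.13]] relay [0.36760164 0.02282449 0.02      ]
nb side [[326.1, 262.9], [325.9, 278.7], [391.1, 250.1], [410.2, 250.3]]
grip [[0.55174056 0.24483438 0.1875    ]] face [[0.57946043 0.24878524 0.1875    ]] [[226.92631889 168.46286313]
 [229.1933407  187.88259911]] [[282.82960422 158.77359911]
 [273.320958   164.74275847]]
```

The crop confirms it: the grey bracket hangs from the studs, with its end plate at top-view pixel (227,170), where I predicted (227,168.5). The neighbour fits the side view too. Now moving above the connector.

>>> {"fn": "apply_moves", "kwargs": {
  "commands": [0,0,-0.5,0,0,-0.862,0,0,-0.5,0,0,-0.862,0,0,-0.5,0,0,-0.862,0,0,-0.5,0,0,-0.862,-0.93,0.825,0,0,0,0,-0.93,0.825,0,0,0,0,-0.93,0.825,0,0,0,0,-0.93,0.825,0,0,0,0,-0.93,0.825,0,0,0,0,-0.93,0.825,0,0,0,0,-0.93,0.825,0,0,0,0,-0.93,0.825,0,0,0,0,-0.93,0.825,0,0,0,0,-0.93,0.825,0,0,0,0,-0.93,0.825,0,0,0,0,-0.93,0.825,0,0,0,0,0,0,0,0,0,0,0,0,0,0,0,0]
}}

```text
clock: 1.95
position: [0.5522, 0.2452, 0.2905]
ee_rot: [-0.001, 0.656, 0.755, -0.001]
contact_force: [-0.7, -0.4, 0.7]
width: 0.0851
```

```bash
cat >> h.py <<'E'
def delta(p,yaw=None):
    "rows-units shift in tool axes to world p; turn about tool z so that tool x has yaw"
    s=manip.get_state();q=s['ee_rot'];Q=R.from_quat([q[1],q[2],q[3],q[0]]).as_matrix()
    print('pos',np.round(s['position'],4),'xyaw',round(np.arctan2(Q[1,0],Q[0,0]),4),'z',np.round(Q[:,2],4),'w',round(s['width'],4),'F',np.round(s['contact_force'],1),'q',np.round(s['qpos'],2),'t',s['clock'])
    print('units',np.round(Q.T@(np.array(p)-s['position'])/.03,2), '' if yaw is None else -(yaw-np.arctan2(Q[1,0],Q[0,0]))/.15)
E
python3 - <<'E'
from h import *
delta([.5517,.2448,.235],np.pi/2+.1416)
save('wrist','w1')
E
```

```text
pos [0.5522 0.2452 0.2905] xyaw 1.7114 z [-1.8e-03  1.0e-04 -1.0e+00] w 0.0851 F [-0.7 -0.4  0.7] q [ 0.3   0.3   1.33  0.    1.52 -1.41] t 1.95
units [-0.01 -0.02  1.85] -0.006382232151883235
```

View pics/w1.png

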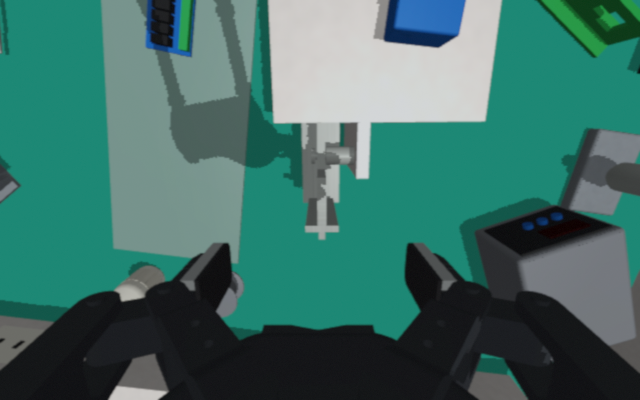

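Wrist view: the shelf edge is at row 122. The bracket's end plate runs from (305,230) to (338,230), with its tab at (322,238). The jaws straddle it at column 320.

Run:
```python
from h import *
t=load('top0');w=load('w1');p=[.4655,.2689,.1416]
def P(q): return np.array(q)@R.from_euler('z',p[2]).as_matrix().T+[p[0],p[1],0]
def inv(X): return R.from_euler('z',-p[2]).as_matrix()@(X-[p[0],p[1],0])
print('pred',np.round(proj(w,P([[.11,-.036,.1875],[.11,-.051,.1875],[.11,-.021,.1875],[.06,-.036,.1875],[.015,-.075,.185],[.015,.1,.185],[.015,-.075,.170]])),1).tolist())
print(inv(tri(ray(w,321.5,232),ray(t,226.7,170))), inv(tri(ray(w,273,122),ray(t,247,204.5))), inv(tri(ray(w,485,122),ray(t,176.7,214.1))))
i=cv2.imread('pics/w1.png')[110:250,250:400]
cv2.imwrite('pics/w1c.png',cv2.resize(i,None,fx=4,fy=4,interpolation=cv2.INTER_CUBIC))
```

```text
pred [[318.0, 228.8], [301.5, 228.8], [334.6, 228.8], [318.0, 174.2], [270.9, 120.2], [481.7, 119.9], [273.6, 120.3]]
[ 0.10529485 -0.03518586  0.20152972] [ 0.01503709 -0.07407675  0.1758575 ] [0.01476996 0.10174318 0.18496361]
```

View pics/w1c.png

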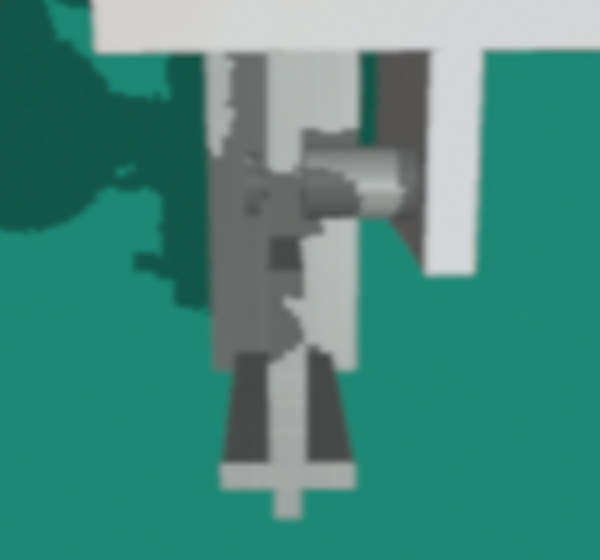

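The close crop shows the web straight and square to the tool, about 3 mm off to tool +x and about 2.5 mm to tool +y. I'll correct that and descend.

>>> {"fn": "apply_moves", "kwargs": {
  "commands": [0.1,0.08,0.75,0,0,0,0,0,0.75,0,0,0,0,0,0.75,0,0,0,0,0,0.75,0,0,0,0,0,0.75,0,0,0,0,0,0.75,0,0,0,0,0,0,0,0,0]
}}

```text
clock: 2.7
position: [0.5505, 0.2496, 0.1534]
ee_rot: [-0.002, 0.654, 0.756, -0.003]
contact_force: [-0.7, 0.2, -0.4]
width: 0.0852
```

>>> {"fn": "apply_moves", "kwargs": {
  "commands": [0,0,0,0,0,0,0,0,0,0,0,0,0,0,0,0,0,0,0,0,0,0,0,0,0,0,0,0,0,0,0,0,0,0,0,0,0,0,0,0,0,0,0,0,0,0,0,0],
  "jaw": -1,
  "newtons": 50
}}

```text
clock: 3.5
position: [0.5543, 0.249, 0.1568]
ee_rot: [0.0, 0.655, 0.756, 0.0]
contact_force: [-0.6, -0.8, 4.4]
width: 0.0069
```

>>> {"fn": "apply_moves", "kwargs": {
  "commands": [0,0,-0.04,0,0,0,0,0.1,0,0,0,0,0,0.1,0,0,0,0,0,0.1,0,0,0,0,0,0.1,0,0,0,0,0,0.1,0,0,0,0,0,0.1,0,0,0,0,0,0,0,0,0,0,0,0,0,0,0,0]
}}

```text
clock: 4.4
position: [0.5718, 0.2517, 0.1574]
ee_rot: [-0.0, 0.655, 0.756, -0.0]
contact_force: [0.1, -0.5, -2.8]
width: 0.0074
```

Run:
```python
from h import *
delta([.5543,.249,.1568],np.pi/2+.1416)
```

```text
pos [0.5718 0.2517 0.1574] xyaw 1.7131 z [-2.e-04  1.e-04 -1.e+00] w 0.0074 F [ 0.1 -0.5 -2.8] q [ 0.3   0.4   1.51  0.    1.24 -1.41] t 4.4
units [-0.01 -0.59  0.02] 0.004842895851281763
```

Sliding freely so far. I'll find the hard stop by feel, then back off 8 mm.

>>> {"fn": "apply_moves", "kwargs": {
  "commands": [0,0.1,0,0,0,0,0,0.1,0,0,0,0,0,0,0,0,0,0],
  "newtons": 100
}}

```text
clock: 4.7
position: [0.5783, 0.2526, 0.1576]
ee_rot: [0.0, 0.655, 0.756, 0.0]
contact_force: [-0.6, -0.9, -1.9]
width: 0.0065
```

>>> {"fn": "apply_moves", "kwargs": {
  "commands": [0,0.05,0,0,0,0,0,0,0,0,0,0]
}}

```text
clock: 4.9
position: [0.5794, 0.2528, 0.1575]
ee_rot: [0.0, 0.655, 0.756, 0.0]
contact_force: [0.2, -0.2, -3.2]
width: 0.0065
```

>>> {"fn": "apply_moves", "kwargs": {
  "commands": [0,0.05,0,0,0,0,0,0,0,0,0,0]
}}

```text
clock: 5.1
position: [0.5809, 0.253, 0.1575]
ee_rot: [0.0, 0.655, 0.756, 0.0]
contact_force: [-0.2, 0.1, -2.3]
width: 0.0064
```

>>> {"fn": "apply_moves", "kwargs": {
  "commands": [0,0.05,0,0,0,0,0,0,0,0,0,0]
}}

```text
clock: 5.3
position: [0.5824, 0.2532, 0.1575]
ee_rot: [0.0, 0.655, 0.756, 0.0]
contact_force: [-0.1, 0.1, -2.9]
width: 0.0061
```

>>> {"fn": "apply_moves", "kwargs": {
  "commands": [0,0.05,0,0,0,0,0,0,0,0,0,0]
}}

```text
clock: 5.5
position: [0.5831, 0.2533, 0.1573]
ee_rot: [-0.001, 0.655, 0.756, -0.001]
contact_force: [-1.1, -0.4, -2.7]
width: 0.0062
```

>>> {"fn": "apply_moves", "kwargs": {
  "commands": [0,0.05,0,0,0,0,0,0,0,0,0,0]
}}

```text
clock: 5.7
position: [0.5834, 0.2534, 0.1569]
ee_rot: [-0.001, 0.655, 0.756, -0.002]
contact_force: [-4.8, -1.4, -2.9]
width: 0.0067
```

>>> {"fn": "apply_moves", "kwargs": {
  "commands": [0,0.05,0,0,0,0,0,0,0,0,0,0]
}}

```text
clock: 5.9
position: [0.5837, 0.2534, 0.1566]
ee_rot: [-0.002, 0.655, 0.756, -0.003]
contact_force: [-5.6, -1.3, -2.8]
width: 0.0068
```

>>> {"fn": "apply_moves", "kwargs": {
  "commands": [0,-0.2,0,0,0,0,0,-0.2,0,0,0,0,0,0,-0.02,0,0,0,0,0,0,0,0,0,0,0,0,0,0,0]
}}

```text
clock: 6.4
position: [0.5755, 0.2523, 0.1585]
ee_rot: [0.0, 0.655, 0.756, 0.001]
contact_force: [-0.1, 0.1, -2.7]
width: 0.0065
```

>>> {"fn": "apply_moves", "kwargs": {
  "commands": [-0.15,0,0,0,0,0,-0.15,0,0,0,0,0,0,0,0,0,0,0]
}}

```text
clock: 6.7
position: [0.5763, 0.2424, 0.1581]
ee_rot: [0.0, 0.655, 0.755, -0.0]
contact_force: [-0.4, 0.1, -2.4]
width: 0.0066
```

Run:
```python
from h import *
delta([.575,.2523,.158],np.pi/2+.1416)
save('wrist','w2'); save('side','s2')
a=cv2.imread('pics/w2.png')[100:300,220:420];b=cv2.imread('pics/s2.png')[130:250,190:310]
cv2.imwrite('pics/c2.png',np.hstack([cv2.resize(a,(400,400),interpolation=2),cv2.resize(b,(400,400),interpolation=2)]))
```

```text
pos [0.5763 0.2424 0.1581] xyaw 1.7125 z [ 1.e-04 -5.e-04 -1.e+00] w 0.0066 F [-0.4  0.1 -2.4] q [ 0.29  0.4   1.51 -0.    1.24 -1.43] t 6.7
units [0.33 0.   0.  ] 0.0008497784138672415
```

View pics/c2.png

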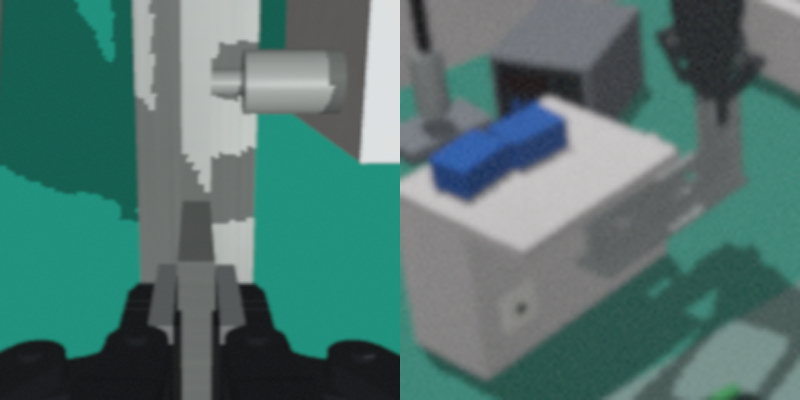

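The bracket slides off freely (0 N sideways), and the stud shows within the keyhole. Drawing it all the way out now.

>>> {"fn": "apply_moves", "kwargs": {
  "commands": [-0.3,0,0,0,0,0,-0.3,0,0,0,0,0,-0.3,0,0,0,0,0,-0.3,0,0,0,0,0,-0.5,0,0,0,0,0,-0.5,0,0,0,0,0,-0.5,0,0,0,0,0,-0.5,0,0,0,0,0,0,0,0,0,0,0,0,0,0,0,0,0]
}}

```text
clock: 7.8
position: [0.5898, 0.1478, 0.1582]
ee_rot: [-0.0, 0.656, 0.755, 0.0]
contact_force: [0.1, -0.1, -2.6]
width: 0.0066
```

Run:
```python
from h import *
# placement: bracket yaw 0, grip at bracket x-28, face x .655 -> tcp x .627, y .034
delta([.627,.034,.158],np.pi/2)
```

```text
pos [0.5898 0.1478 0.1582] xyaw 1.7118 z [-0.e+00  9.e-04 -1.e+00] w 0.0066 F [ 0.1 -0.1 -2.6] q [ 0.13  0.37  1.55  0.    1.22 -1.58] t 7.8
units [-3.93  0.7   0.  ] 0.9398613738348176
```

>>> {"fn": "apply_moves", "kwargs": {
  "commands": [0,0,0,0,0,0.47,0,0,0,0,0,0.47,-0.63,0.23,0,0,0,0,-0.63,0.23,0,0,0,0,-0.63,0.23,0.4,0,0,0,-0.63,0.23,0.4,0,0,0,-0.63,0.23,0.4,0,0,0,-0.63,0.23,0.4,0,0,0,0,0,0.4,0,0,0,0,0,0.2,0,0,0,0,0,0,0,0,0,0,0,0,0,0,0]
}}

```text
clock: 9.0
position: [0.6311, 0.0358, 0.0922]
ee_rot: [-0.0, 0.706, 0.708, 0.0]
contact_force: [-0.4, -0.0, -1.8]
width: 0.0067
```

Run:
```python
from h import *
delta([.632,.034,.078],np.pi/2)
save('side','s3')
b=cv2.imread('pics/s3.png')[120:320,200:440]
cv2.imwrite('pics/c3.png',cv2.resize(b,(720,600),interpolation=2))
```

```text
pos [0.6311 0.0358 0.0922] xyaw 1.5731 z [ 1.e-04  5.e-04 -1.e+00] w 0.0067 F [-0.4 -0.  -1.8] q [-0.05  0.46  1.58  0.    1.1  -1.63] t 9.0
units [-0.06  0.03  0.47] 0.015203809811340879
```

View pics/c3.png

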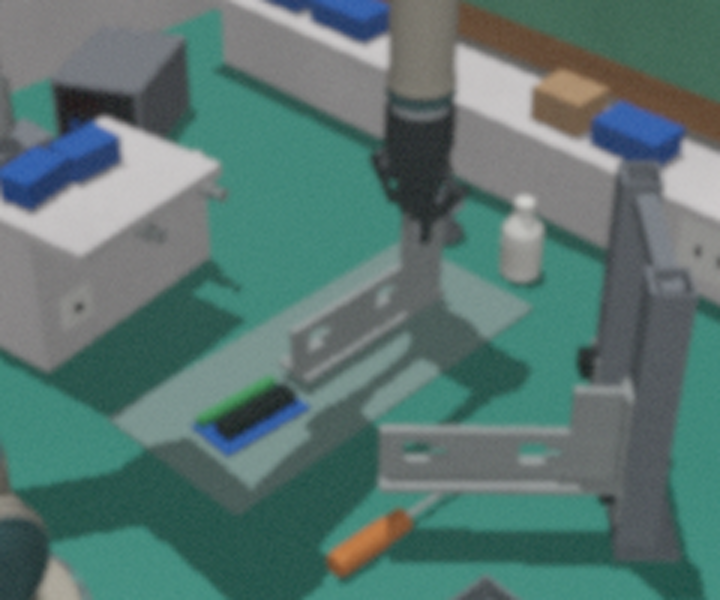

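The crop shows the bracket level just above the mat, with its rear at crop (300,370), clear of the relay board at (250,420). Now lowering.

>>> {"fn": "apply_moves", "kwargs": {
  "commands": [0,0,0.1,0,0,0,0,0,0.1,0,0,0,0,0,0.1,0,0,0,0,0,0,0,0,0]
}}

```text
clock: 9.45
position: [0.6308, 0.035, 0.0826]
ee_rot: [-0.0, 0.707, 0.708, -0.0]
contact_force: [0.1, 0.7, -2.9]
width: 0.0064
```

>>> {"fn": "apply_moves", "kwargs": {
  "commands": [0,0,0.07,0,0,0,0,0,0,0,0,0]
}}

```text
clock: 9.65
position: [0.6311, 0.0348, 0.0807]
ee_rot: [-0.0, 0.707, 0.708, -0.0]
contact_force: [-0.6, -0.7, -2.2]
width: 0.0063
```

>>> {"fn": "apply_moves", "kwargs": {
  "commands": [0,0,0.07,0,0,0,0,0,0,0,0,0]
}}

```text
clock: 9.85
position: [0.6314, 0.0348, 0.0789]
ee_rot: [0.0, 0.707, 0.708, 0.0]
contact_force: [-0.2, -0.1, -2.6]
width: 0.0061
```

>>> {"fn": "apply_moves", "kwargs": {
  "commands": [0,0,0.04,0,0,0,0,0,0,0,0,0]
}}

```text
clock: 10.05
position: [0.6314, 0.0348, 0.0788]
ee_rot: [0.0, 0.707, 0.708, 0.0]
contact_force: [-1.9, 0.7, 4.0]
width: 0.0066
```

>>> {"fn": "apply_moves", "kwargs": {
  "commands": [0,0,0,0,0,0,0,0,0,0,0,0,0,0,0,0,0,0,0,0,0,0,0,0,0,0,0,0,0,0,0,0,0,0,0,0,0,0,0,0,0,0,0,0,0,0,0,0],
  "jaw": 1
}}

```text
clock: 10.85
position: [0.6312, 0.0349, 0.0777]
ee_rot: [-0.0, 0.707, 0.708, 0.0]
contact_force: [-0.0, -0.2, 0.2]
width: 0.0852
```

>>> {"fn": "apply_moves", "kwargs": {
  "commands": [0,0,-0.6,0,0,0,0,0,-0.8,0,0,0,0,0,-0.8,0,0,0,0,0,-0.8,0,0,0,0,-0.75,0,0,0,0,0,-0.75,0,0,0,0,0,-0.75,0,0,0,0,0,-0.75,0,0,0,0,0,0,0,0,0,0,0,0,0,0,0,0]
}}

```text
clock: 11.85
position: [0.5417, 0.0347, 0.1682]
ee_rot: [0.001, 0.707, 0.708, 0.001]
contact_force: [0.3, -0.8, 1.0]
width: 0.0855
```

Run:
```python
from h import *
delta([.5395,.035,.022],np.pi/2)
save('wrist','w4')
```

```text
pos [0.5417 0.0347 0.1682] xyaw 1.5722 z [ 0.0018 -0.     -1.    ] w 0.0855 F [ 0.3 -0.8  1. ] q [-0.06  0.27  1.68  0.    1.19 -1.64] t 11.85
units [ 0.01 -0.08  4.87] 0.009196350380401935
```

View pics/w4.png

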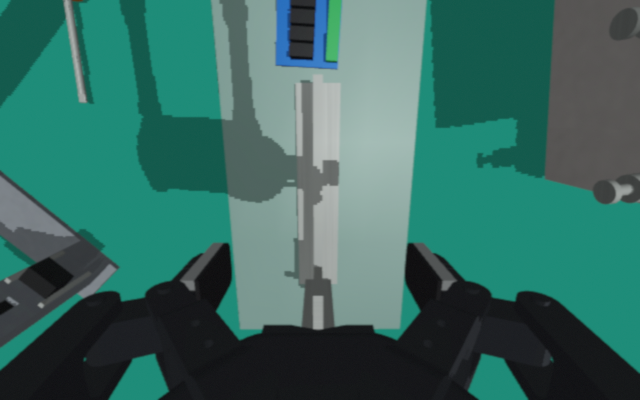

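Wrist view: the bracket stands upright and free on the mat, centred between the jaws, with its web around column 318 and its tail at row 83, next to the relay board and not touching. Now the low-arm grip.

>>> {"fn": "apply_moves", "kwargs": {
  "commands": [0,-0.07,0.8,0,0,0,0,0,0.9,0,0,0,0,0,0.9,0,0,0,0,0,0.9,0,0,0,0,0,0.8,0,0,0,0,0,0.5,0,0,0,0,0,0,0,0,0,0,0,0,0,0,0]
}}

```text
clock: 12.7
position: [0.5403, 0.0347, 0.0236]
ee_rot: [0.0, 0.707, 0.708, 0.0]
contact_force: [0.7, 0.6, 0.3]
width: 0.0853
```

>>> {"fn": "apply_moves", "kwargs": {
  "commands": [0,0,0,0,0,0,0,0,0,0,0,0,0,0,0,0,0,0,0,0,0,0,0,0,0,0,0,0,0,0,0,0,0,0,0,0,0,0,0,0,0,0,0,0,0,0,0,0,0,0,0,0,0,0],
  "jaw": -1,
  "newtons": 110
}}

```text
clock: 13.6
position: [0.5393, 0.0347, 0.0241]
ee_rot: [0.0, 0.707, 0.708, 0.0]
contact_force: [-0.8, -1.3, 5.3]
width: 0.0071
```

>>> {"fn": "apply_moves", "kwargs": {
  "commands": [0,0,-0.1,0,0,0,0,0,-0.2,0,0,0,0,0,-0.6,0,0,0,0,0,-0.8,0,0,0,0,0,0,0,0,0,0,0,0,0,0,0,0,0,0,0,0,0]
}}

```text
clock: 14.3
position: [0.538, 0.0348, 0.0735]
ee_rot: [-0.001, 0.707, 0.708, -0.001]
contact_force: [-0.1, 0.3, -2.4]
width: 0.0068
```

Run:
```python
from h import *
p=[.6182,-.2223,-.8135]
def P(q): return np.array(q)@R.from_euler('z',p[2]).as_matrix().T+[p[0],p[1],0]
# tcp for bracket origin 70 mm before entry: grip offset -.12, tcp z above underside ~ .018
T=P([[-.19,0,.0875+.018]])[0]; print(T)
delta(T,np.pi/2+p[2])
save('side','s5');save('wrist','w5')
```

```text
[ 0.48767775 -0.08422776  0.1055    ]
pos [0.538  0.0348 0.0735] xyaw 1.5722 z [-2.5e-03  3.0e-04 -1.0e+00] w 0.0068 F [-0.1  0.3 -2.4] q [-0.06  0.36  1.81  0.    0.97 -1.64] t 14.3
units [-3.97 -1.69 -1.06] 5.4326090572084365
```

>>> {"fn": "apply_moves", "kwargs": {
  "commands": [0,0,-0.2,0,0,0.9,0,0,-0.2,0,0,0.9,0,0,-0.2,0,0,0.9,0,0,-0.2,0,0,0.9,0,0,-0.2,0,0,0.9,0,0,-0.2,0,0,0.93,-0.5,0.21,0,0,0,0,-0.7,0.31,0,0,0,0,-0.7,0.31,0,0,0,0,-0.7,0.31,0,0,0,0,-0.7,0.31,0,0,0,0,-0.65,0.28,0,0,0,0,0,0,0,0,0,0,0,0,0,0,0,0,0,0,0,0,0,0]
}}

```text
clock: 15.9
position: [0.4886, -0.0841, 0.1103]
ee_rot: [-0.0, 0.929, 0.37, -0.0]
contact_force: [0.4, 1.2, -3.0]
width: 0.0064
```

Run:
```python
from h import *
delta([ 0.48767775,-0.08422776,.1085],np.pi/2-.8135)
save('side','s6');save('wrist','w6');save('top','t6')
a=cv2.resize(cv2.imread('pics/w6.png'),(480,300),interpolation=3)
b=cv2.resize(cv2.imread('pics/s6.png')[170:320,310:470],(320,300),interpolation=2)
c=cv2.resize(cv2.imread('pics/t6.png')[110:260,340:500],(320,300),interpolation=2)
d=cv2.resize(cv2.imread('pics/w6.png')[180:400,200:440],(480,300))
cv2.imwrite('pics/c6.png',np.vstack([np.hstack([a,b]),np.hstack([d,c])]))
```

```text
pos [ 0.4886 -0.0841  0.1103] xyaw 0.7585 z [-4.e-04  7.e-04 -1.e+00] w 0.0064 F [ 0.4  1.2 -3. ] q [-0.31  0.26  1.86  0.    1.03 -1.07] t 15.9
units [-0.03 -0.02  0.06] 0.00783702251293909
```

View pics/c6.png

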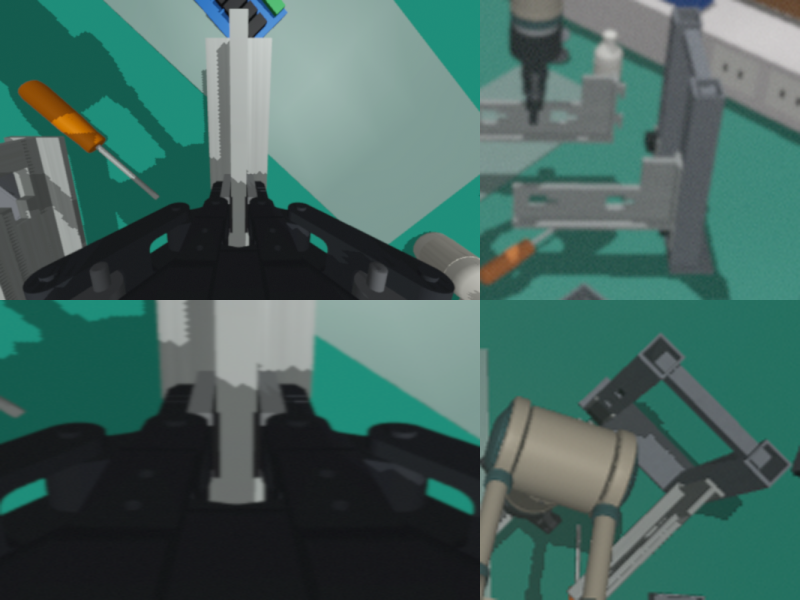

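The bracket is held level and parallel to the neighbour: side crop (480–610, 75–135) ours, (515–680, 155–225) neighbour. I'll refine the rack pose numerically and check whether the top camera can see our connector.

```bash
cat > fit.py <<'E'
from h import *
from scipy.optimize import minimize
from scipy.ndimage import map_coordinates
def P(p,q): return np.array(q)@R.from_euler('z',p[2]).as_matrix().T+[p[0],p[1],0]
for f in('top0','t6'):
    c=load(f);g=cv2.imread(f'pics/{f}.png',0).astype(float)
    s=np.linspace(0,1,60)[:,None]
    def pts(p,i,sd):
        D=sd; L=[]
        for y0 in(0,-.17):
            C=np.array([[i,.02-i],[i,-.02+i],[D-i,-.02+i],[D-i,.02-i]])
            for k in range(4): L.append((1-s)*C[k]+s*C[(k+1)%4]+[0,y0])
        L=np.vstack(L); return P(p,np.c_[L,np.full(len(L),.3)])
    def val(p,i):
        uv=proj(c,pts(p,i,p[3])); return map_coordinates(g,[uv[:,1],uv[:,0]],order=1).mean()
    cost=lambda p:-val(p,.0015)+.5*val(p,.006)+.5*val(p,-.004)
    best=min((minimize(cost,[.6182+a,-.2223+b,-.8135,d],method='Nelder-Mead',options=dict(initial_simplex=np.array([[.6182+a,-.2223+b,-.8135,d]]+[[.6182+a+(k==0)*.004,-.2223+b+(k==1)*.004,-.8135+(k==2)*.03,d+(k==3)*.005] for k in range(4)]))) for a in(-.003,.003) for b in(-.003,.003) for d in(.035,.042)),key=lambda r:r.fun)
    print(f,np.round(best.x,4),best.fun)
t=load('t6');b=[.4886,-.0841,.7585-np.pi/2]
print('our face top in t6 crop',(proj(t,P(b,[[.12,0,.195],[.07,0,.195],[.133,0,.18]]))-[340,110])*2+[480,300])
E
python3 fit.py
```

```text
top0 [ 0.619  -0.222  -0.8106  0.0377] -25.180267916505414
t6 [ 0.619  -0.222  -0.8107  0.0377] -24.79867387588647
our face top in t6 crop [[586.32620183 423.93001245]
 [558.27066586 450.71424618]
 [590.93884044 419.24901135]]
```

Run:
```python
from h import *
c=load('w6');p=[.619,-.222,-.8107]
def P(p,q): return np.array(q)@R.from_euler('z',p[2]).as_matrix().T+[p[0],p[1],0]
im=cv2.resize(cv2.imread('pics/w6.png')[160:300,0:180],None,fx=4,fy=4,interpolation=2)
for n,q in dict(Ft=[-.22,-.148,.081],Fr=[-.12,-.148,.081],Wt=[-.22,-.166,.133],Wr=[-.14,-.166,.133],Wl=[-.22,-.174,.133],Fb=[-.22,-.148,.075]).items():
    u=proj(c,P(p,[q]))[0]; v=(u-[0,160])*4; print(n,np.round(u,1))
    cv2.drawMarker(im,tuple(int(x) for x in v),(0,0,255),0,14,1); cv2.putText(im,n,tuple(int(x)+6 for x in v),0,.5,(0,0,255))
cv2.imwrite('pics/c7.png',im)
for dx,dy in((.003,0),(0,.003)): print(proj(c,P([p[0]+.689*dx+.725*dy,p[1]-.725*dx+.689*dy,p[2]],[[-.22,-.148,.081]])))
```

```text
Ft [ 74.3 182.1]
Fr [105.7 322.8]
Wt [-64.5 206.1]
Wr [-10.2 357.9]
Wl [-82.9 206.2]
Fb [ 82.1 180.2]
[[ 75.39107782 186.92284486]]
[[ 79.24655617 182.09554482]]
```

View pics/c7.png

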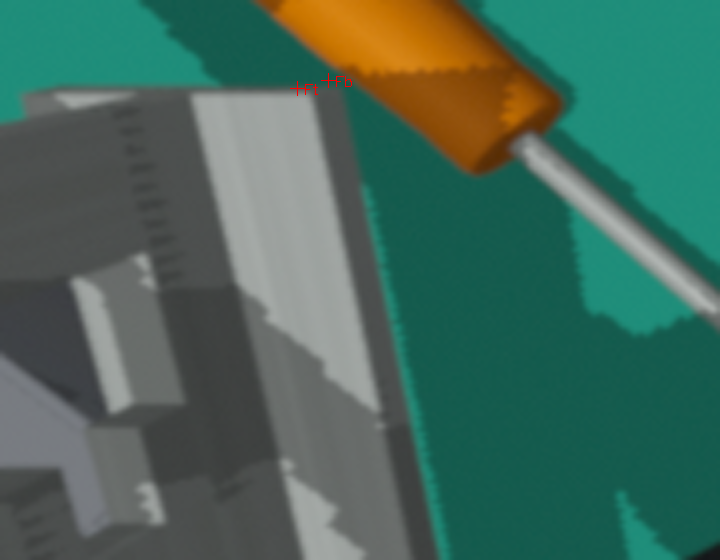

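The wrist camera puts the neighbour's flange corner at px (78.5,183.8), where I predicted (74.3,182.1). So the rack lies about 2.4 mm further along its +y than the top camera says. The shelf showed the same bias. I'll apply that and approach.

>>> {"fn": "apply_moves", "kwargs": {
  "commands": [0.065,0,0.05,0,0,0,0,0.4,0,0,0,0,0,0.4,0,0,0,0,0,0.4,0,0,0,0,0,0.2,0,0,0,0,0,0,0,0,0,0,0,0,0,0,0,0]
}}

```text
clock: 16.75
position: [0.5187, -0.1136, 0.1089]
ee_rot: [-0.001, 0.929, 0.37, -0.0]
contact_force: [0.4, 0.9, -2.0]
width: 0.0067
```

>>> {"fn": "apply_moves", "kwargs": {
  "commands": [0,0.15,0,0,0,0,0,0.1,0,0,0,0,0,0,0,0,0,0]
}}

```text
clock: 17.05
position: [0.5246, -0.1193, 0.1093]
ee_rot: [0.0, 0.929, 0.37, 0.0]
contact_force: [-0.1, 0.1, -3.4]
width: 0.0067
```

>>> {"fn": "apply_moves", "kwargs": {
  "commands": [0,0.1,0,0,0,0,0,0.1,0,0,0,0,0,0,0,0,0,0]
}}

```text
clock: 17.35
position: [0.5288, -0.1237, 0.1093]
ee_rot: [0.0, 0.929, 0.37, 0.0]
contact_force: [-0.4, 0.0, -2.1]
width: 0.007
```

>>> {"fn": "apply_moves", "kwargs": {
  "commands": [0,0.1,0,0,0,0,0,0.1,0,0,0,0,0,0,0,0,0,0]
}}

```text
clock: 17.65
position: [0.5329, -0.1281, 0.1092]
ee_rot: [0.0, 0.929, 0.37, 0.0]
contact_force: [0.2, 0.3, -1.9]
width: 0.0066
```

>>> {"fn": "apply_moves", "kwargs": {
  "commands": [0,0.1,0,0,0,0,0,0,0,0,0,0]
}}

```text
clock: 17.85
position: [0.5348, -0.1302, 0.1092]
ee_rot: [0.0, 0.929, 0.37, 0.0]
contact_force: [-1.3, 0.3, -2.6]
width: 0.007
```

>>> {"fn": "apply_moves", "kwargs": {
  "commands": [0,0.1,0,0,0,0,0,0,0,0,0,0]
}}

```text
clock: 18.05
position: [0.5369, -0.1324, 0.1092]
ee_rot: [0.0, 0.929, 0.37, 0.0]
contact_force: [1.3, -0.2, -2.3]
width: 0.0066
```

>>> {"fn": "apply_moves", "kwargs": {
  "commands": [0,0.07,0,0,0,0,0,0,0,0,0,0]
}}

```text
clock: 18.25
position: [0.5381, -0.1338, 0.1092]
ee_rot: [0.0, 0.929, 0.37, 0.0]
contact_force: [-0.1, 0.4, -2.7]
width: 0.0066
```

>>> {"fn": "apply_moves", "kwargs": {
  "commands": [0,0.07,0,0,0,0,0,0,0,0,0,0]
}}

```text
clock: 18.45
position: [0.5381, -0.1339, 0.1089]
ee_rot: [-0.002, 0.929, 0.37, -0.001]
contact_force: [-2.6, 3.6, -0.5]
width: 0.0067
```

Contact came with the face at rack x ≈ 0, not 13 mm short, so the tabs are in the slots. I'll ease back to the middle of the play and push down.

>>> {"fn": "apply_moves", "kwargs": {
  "commands": [0,-0.09,0,0,0,0,0,0,0.1,0,0,0,0,0,0,0,0,0],
  "newtons": 120
}}

```text
clock: 18.75
position: [0.5376, -0.1334, 0.1059]
ee_rot: [0.0, 0.929, 0.37, 0.0]
contact_force: [-0.1, 1.0, -1.6]
width: 0.0064
```

>>> {"fn": "apply_moves", "kwargs": {
  "commands": [0,0,0.1,0,0,0,0,0,0,0,0,0]
}}

```text
clock: 18.95
position: [0.5381, -0.1335, 0.1036]
ee_rot: [0.001, 0.929, 0.37, 0.001]
contact_force: [-0.2, 0.3, 1.1]
width: 0.0067
```

>>> {"fn": "apply_moves", "kwargs": {
  "commands": [0,0,0.1,0,0,0,0,0,0,0,0,0]
}}

```text
clock: 19.15
position: [0.5382, -0.1335, 0.1008]
ee_rot: [0.001, 0.929, 0.37, 0.001]
contact_force: [-1.4, 1.7, 3.8]
width: 0.0066
```

>>> {"fn": "apply_moves", "kwargs": {
  "commands": [0,0,0.1,0,0,0,0,0,0,0,0,0]
}}

```text
clock: 19.35
position: [0.5382, -0.1335, 0.0977]
ee_rot: [0.001, 0.929, 0.37, 0.001]
contact_force: [-1.2, 1.4, 3.7]
width: 0.0065
```

Run:
```python
from h import *
delta([.5381,-.1338,.096],np.pi/2-.8107)
```

```text
pos [ 0.5382 -0.1335  0.0977] xyaw 0.7579 z [ 1.7e-03 -7.0e-04 -1.0e+00] w 0.0065 F [-1.2  1.4  3.7] q [-0.37  0.35  1.75 -0.    1.04 -1.13] t 19.35
units [-0.01  0.01  0.06] -0.014830543912607297
```

>>> {"fn": "apply_moves", "kwargs": {
  "commands": [0,0,0.06,0,0,0,0,0,0,0,0,0]
}}

```text
clock: 19.55
position: [0.5381, -0.1334, 0.0959]
ee_rot: [0.001, 0.929, 0.37, 0.001]
contact_force: [-1.0, 1.2, 4.2]
width: 0.0063
```

>>> {"fn": "apply_moves", "kwargs": {
  "commands": [0,0,0.06,0,0,0,0,0,0,0,0,0]
}}

```text
clock: 19.75
position: [0.5381, -0.1333, 0.0945]
ee_rot: [0.001, 0.929, 0.37, 0.001]
contact_force: [-2.8, 2.4, 7.1]
width: 0.0065
```

Run:
```python
from h import *
delta([.5381,-.1338,.096],np.pi/2-.8107)
save('side','s8')
```

```text
pos [ 0.5381 -0.1333  0.0945] xyaw 0.7578 z [ 1.6e-03 -6.0e-04 -1.0e+00] w 0.0065 F [-2.8  2.4  7.1] q [-0.37  0.36  1.75  0.    1.03 -1.13] t 19.75
units [-0.01  0.01 -0.05] -0.015328430746550659
```

>>> {"fn": "apply_moves", "kwargs": {
  "commands": [0,0,0.06,0,0,0,0,0,0,0,0,0]
}}

```text
clock: 20.0
position: [0.5377, -0.133, 0.0926]
ee_rot: [0.0, 0.929, 0.37, 0.0]
contact_force: [-2.6, 1.6, 8.3]
width: 0.0068
```

>>> {"fn": "apply_moves", "kwargs": {
  "commands": [0,0,0.06,0,0,0,0,0,0,0,0,0]
}}

```text
clock: 20.2
position: [0.5378, -0.1329, 0.0922]
ee_rot: [0.0, 0.929, 0.37, 0.001]
contact_force: [-5.3, 3.1, 15.8]
width: 0.0067
```

>>> {"fn": "apply_moves", "kwargs": {
  "commands": [0,0,-0.1,0,0,0,0,0,0,0,0,0]
}}

```text
clock: 20.4
position: [0.5376, -0.1332, 0.093]
ee_rot: [0.0, 0.929, 0.37, 0.0]
contact_force: [-0.2, 0.7, 1.5]
width: 0.0067
```

>>> {"fn": "apply_moves", "kwargs": {
  "commands": [0,0,0,0,0,0,0,0,0,0,0,0,0,0,0,0,0,0,0,0,0,0,0,0,0,0,0,0,0,0,0,0,0,0,0,0,0,0,0,0,0,0],
  "jaw": 1
}}

```text
clock: 21.1
position: [0.5376, -0.1332, 0.093]
ee_rot: [-0.0, 0.929, 0.37, 0.0]
contact_force: [-0.4, -0.5, -0.1]
width: 0.0859
```

>>> {"fn": "apply_moves", "kwargs": {
  "commands": [0,0,-0.6,0,0,0,0,0,-0.9,0,0,0,0,0,-0.9,0,0,0,0,0,-0.9,0,0,0,0,0,-0.9,0,0,0,0,0,-0.2,0,0,0,0,0,0,0,0,0]
}}

```text
clock: 21.8
position: [0.538, -0.1333, 0.2258]
ee_rot: [0.001, 0.929, 0.37, 0.001]
contact_force: [-0.3, -0.1, 0.1]
width: 0.0855
```

Run:
```python
from h import *
# connector top at bracket x-28
p=[.6211,-.2207,-.8107]
T=np.array([-.03,0,.2])@R.from_euler('z',p[2]).as_matrix().T+[p[0],p[1],0]
delta(T,np.pi/2-.8107)
save('side','s9');save('wrist','w9')
a=cv2.resize(cv2.imread('pics/w9.png'),(480,300),interpolation=3)
b=cv2.resize(cv2.imread('pics/s9.png')[170:320,310:470],(640,600),interpolation=2)
cv2.imwrite('pics/c9.png',b)
```

```text
pos [ 0.538  -0.1333  0.2258] xyaw 0.7577 z [ 2.2e-03 -7.0e-04 -1.0e+00] w 0.0855 F [-0.3 -0.1  0.1] q [-0.37  0.25  1.56  0.    1.33 -1.13] t 21.8
units [0.01 3.02 0.87] -0.01575132654662914
```

View pics/c9.png

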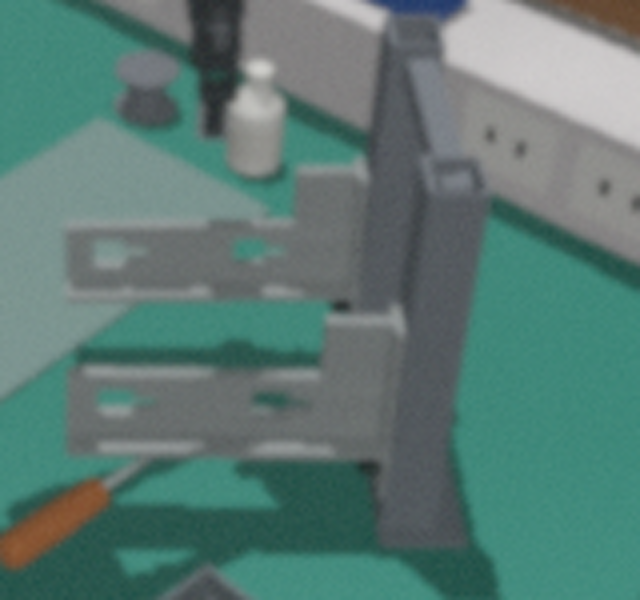

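It hangs level and parallel with the neighbour: our lower edge runs (68,297)–(340,303), the neighbour's (68,455)–(380,460). To verify the height and make sure the shoe is driven, I'll press on the connector's top edge with shut fingers, staying clear of the upright.

>>> {"fn": "apply_moves", "kwargs": {
  "commands": [0,0.55,0,0,0,0,0,0.55,0,0,0,0,0,0.55,0,0,0,0,0,0.55,0,0,0,0,0,0,0.6,0,0,0,0,0,0.5,0,0,0,0,0,0,0,0,0,0,0,0,0,0,0],
  "jaw": -1,
  "newtons": 40
}}

```text
clock: 22.7
position: [0.5831, -0.1816, 0.1909]
ee_rot: [-0.001, 0.929, 0.37, -0.001]
contact_force: [0.2, -0.0, 0.8]
width: -0.0002
```

>>> {"fn": "apply_moves", "kwargs": {
  "commands": [0,0,0.1,0,0,0,0,0,0.1,0,0,0,0,0,0,0,0,0]
}}

```text
clock: 23.0
position: [0.5829, -0.1811, 0.186]
ee_rot: [0.0, 0.929, 0.37, 0.0]
contact_force: [-0.3, 0.4, -0.2]
width: -0.0001
```

>>> {"fn": "apply_moves", "kwargs": {
  "commands": [0,0,0.08,0,0,0,0,0,0,0,0,0]
}}

```text
clock: 23.2
position: [0.5828, -0.181, 0.1835]
ee_rot: [-0.0, 0.929, 0.37, -0.0]
contact_force: [0.7, 0.6, 0.3]
width: 0.0001
```

>>> {"fn": "apply_moves", "kwargs": {
  "commands": [0,0,0.06,0,0,0,0,0,0,0,0,0]
}}

```text
clock: 23.4
position: [0.5828, -0.1811, 0.1816]
ee_rot: [-0.0, 0.929, 0.37, -0.0]
contact_force: [-0.3, 0.8, 0.5]
width: -0.0004
```

>>> {"fn": "apply_moves", "kwargs": {
  "commands": [0,0,0.04,0,0,0,0,0,0,0,0,0]
}}

```text
clock: 23.6
position: [0.5828, -0.1811, 0.1804]
ee_rot: [-0.0, 0.929, 0.37, -0.0]
contact_force: [-0.5, 0.0, -0.2]
width: 0.0001
```

>>> {"fn": "apply_moves", "kwargs": {
  "commands": [0,0,0.04,0,0,0,0,0,0,0,0,0]
}}

```text
clock: 23.8
position: [0.583, -0.1812, 0.1797]
ee_rot: [0.0, 0.929, 0.37, 0.0]
contact_force: [-0.1, -0.1, 0.8]
width: -0.0
```

>>> {"fn": "apply_moves", "kwargs": {
  "commands": [0,0,0.04,0,0,0,0,0,0,0,0,0]
}}

```text
clock: 24.0
position: [0.5831, -0.1811, 0.1795]
ee_rot: [0.0, 0.929, 0.37, 0.001]
contact_force: [-2.0, 0.6, 6.5]
width: 0.0001
```

Contact came at z ≈ 0.1797, against 0.181 for home. I'll press harder to see whether it is solid.

>>> {"fn": "apply_moves", "kwargs": {
  "commands": [0,0,0.05,0,0,0,0,0,0,0,0,0]
}}

```text
clock: 24.2
position: [0.5832, -0.1811, 0.1793]
ee_rot: [0.001, 0.929, 0.37, 0.001]
contact_force: [-3.8, 2.5, 11.3]
width: -0.0002
```

>>> {"fn": "apply_moves", "kwargs": {
  "commands": [0,0,0.05,0,0,0,0,0,0,0,0,0]
}}

```text
clock: 24.4
position: [0.5832, -0.181, 0.1792]
ee_rot: [0.001, 0.929, 0.37, 0.001]
contact_force: [-5.1, 3.4, 17.1]
width: 0.0002
```

It is solid: 17 N with no movement, so it is fully home. Retreating.

>>> {"fn": "apply_moves", "kwargs": {
  "commands": [0,0,-0.3,0,0,0,0,0,-0.8,0,0,0,0,-0.5,-0.8,0,0,0,0,-0.8,-0.8,0,0,0,0,-0.8,0,0,0,0,0,-0.5,0,0,0,0,0,0,0,0,0,0,0,0,0,0,0,0,0,0,0,0,0,0,0,0,0,0,0,0]
}}

```text
clock: 25.4
position: [0.5299, -0.1251, 0.2555]
ee_rot: [-0.0, 0.929, 0.37, -0.0]
contact_force: [0.2, -0.5, 0.1]
width: 0.0001
```

Run:
```python
from h import *
save('side','sF')
a=cv2.imread('pics/s9.png',0)[220:260,320:400].astype(np.float32);b=cv2.imread('pics/sF.png',0)[200:280,300:420].astype(np.float32)
m=cv2.matchTemplate(b,a,cv2.TM_CCOEFF_NORMED);print(cv2.minMaxLoc(m))
s=manip.get_state();print(s['clock'],s['position'],s['contact_force'])
print(manip.sign_off())
```

```text
(0.03835280239582062, 0.9684488773345947, (0, 0), (20, 20))
25.45 [ 0.529785   -0.12507276  0.25555522] [-0.56696468 -0.33234666  0.19160493]
the job is handed in; nothing more can be done
None
```

The bracket is off the studs and fully home in the empty upright, and I handed the job in at 25.5 s. On the way it stood free on the mat, and I took it again by its low arm.

**Last checks:**
- **Level:** in the side view after release, the bracket hung level and parallel with the neighbour. A template match between that view and the last one found no shift (score 0.97).
- **Height:** pressing on the connector's top edge with shut fingers met a solid stop, with no movement at 17 N, which is above the shoe's roughly 8 N. The stop was at z ≈ 0.1795 m, where home is 0.181 m, so about 1.5 mm of difference remains.
- **Robot:** it had backed away and its force reading was about zero.

**Disagreements:**
- **Cameras:** the top camera placed the shelf and rack about 2.5 mm off what the wrist camera showed. I corrected for this before insertion.
- **Push-down:** while I pushed with the low-arm grip, the tool went about 4 mm below the expected home height. The bracket may have tilted slightly in the grip then, though it hung level once released.
- **Not measured:** I could not read the shoe's travel directly. It is inferred from the bracket's height and the solid stop.

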